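# Close a bench thickness gauge on a counting chamber with three clicks of its ratchet

## Task

Get the glass counting chamber ready for reading in the bench thickness gauge: slide it along the gauge's table, between the guide strips, until its far end rests gently against the end stop behind the spindle. Then screw the spindle down onto the glass by turning the black ratchet knob on top clockwise, and once it bears on the glass go on turning until the ratchet has clicked exactly three times and not a fourth; then let go. Leave the other things on the bench where they are.

Things in the scene. Friction and masses are not known exactly. Their poses are not given: they have to be found in the camera images.
- gauge: Bench thickness gauge, fixed, grey cast frame 196 x 84 mm, column behind, arm over a ground steel table. Origin: on the worktop below the spindle and knob axis; x from the table's open front to the column, y left, z up. Table top 30 mm up, x = -118 to +16 mm, 66 mm wide. Two guide strips on it, 3 mm high, x = -58 to +7 mm, 38.4 mm apart inside, flared in front. Arm's sleeve ends 59 mm up.
- end_stop: Steel block, 26 mm wide, 6 mm high, fixed on the table; the chamber's far end comes against its front face; never ram it (25 N). Origin: middle of that face at table height, 10 mm behind the spindle axis. The spindle, a 9 mm steel pin that slides without turning, hangs 1.5 to 6.5 mm above the chamber's top and sinks about 15 mm per turn; its ratchet limits its push to about 45 N (never over 80 N).
- chamber: Glass counting chamber: pale thick glass slide, 76 mm long (its x), 35 mm wide, 7 mm thick, about 60 g, loose, flat on the gauge's table, lengthwise along the gauge's x, 17 to 35 mm short of the end stop. Origin: centre of its underside. When home its origin is 28 mm in front (-x) of the spindle axis; the spindle then lands 10 mm from its far end.
- knob_grip (a point): Black fluted ratchet knob, 31 mm across, 25 mm high, from 109 to 134 mm above the worktop. This point: on its vertical axis at mid-height. It neither rises nor sinks. 3.5 mm below it lies the thimble, a graduated aluminium drum 48 mm across, 9 mm high, which it takes round clockwise (from above) through a one-way ratchet of 20 teeth; anticlockwise it unscrews. Never turn the thimble itself.
- knob_mark (a point): Point on the white line on the knob's top, 12 mm from the axis, at the start in line with the thimble's black line (the thimble's -x). Free turning takes up to 0.16 N m. When the spindle bears on the glass the thimble stops; torque climbs to about 0.26 N m, eases to zero and turns negative as the pawl drops: one click, 18 deg past the line. Next one 0.3 to 0.5 rad on (the thimble gives a little). Let go part-way, it springs back a tooth.
- oil_bottle: Small brown dropper bottle with a black cap, 25 mm across, 78 mm high; a bystander. Origin: centre of its underside.
- dish: Closed round culture dish, 92 mm across, 16 mm high; a bystander. Origin: centre of its underside.
Mind the look-alikes: they are no part of the job. What is shaped like the chamber but blue or purple is not meant.

How it is judged:
On the way, in this order (a step that is already met when the one before it is completed fails the run):
1. the chamber lies home against the end stop, the spindle still clear of it (x of chamber in the frame of gauge between -0.0298 and -0.0265 m and y of chamber in the frame of gauge between -0.0035 and 0.0035 m and z of chamber in the frame of gauge below 0.0325 m and angle between the x axis of chamber and the x axis of gauge, either way round below 0.08 rad and contact force between gauge and chamber below 6 N), for 0.2 s.
2. the spindle bears on the chamber (x of chamber in the frame of gauge between -0.0298 and -0.0265 m and y of chamber in the frame of gauge between -0.0035 and 0.0035 m and z of chamber in the frame of gauge below 0.0325 m and angle between the x axis of chamber and the x axis of gauge, either way round below 0.08 rad and contact force between gauge and chamber above 8 N), for 0.05 s.
3. the ratchet has clicked three times (x of chamber in the frame of gauge between -0.0298 and -0.0265 m and y of chamber in the frame of gauge between -0.0035 and 0.0035 m and z of chamber in the frame of gauge below 0.0325 m and angle between the x axis of chamber and the x axis of gauge, either way round below 0.08 rad and x of knob_mark in the frame of thimble between -0.00834 and -0.00563 m and y of knob_mark in the frame of thimble above 0 m), for 0.1 s.
At the end, for the whole second after the job is handed in: The chamber lies flat on the table between the strips with its far end within about 1.5 mm of the end stop, the spindle holds it down (spindle and table together press on it with more than 8 N), and the ratchet knob stands three clicks (54 deg, within 8 deg) clockwise of the thimble's line (all of step 3 and contact force between gauge and chamber above 8 N); the robot touches nothing.
It fails at once if the ratchet gives a fourth click (x of knob_mark in the frame of thimble above -0.00488 m and y of knob_mark in the frame of thimble above 0 m).
It fails at once if the chamber is rammed against the end stop (25 N) (contact force between end_stop and chamber above 25 N).
It fails at once if the spindle is forced onto the glass past what the ratchet lets through (80 N from each side of the chamber, 170 N in all) (contact force between gauge and chamber above 170 N).
It fails at once if the oil bottle or the dish is pushed about (20 mm) (distance of any of oil_bottle, dish from where it was at the start of the episode above 0.02 m).
It also fails if it takes over 72 s, if anything falls off the work surface, if the arm or the gripper's body presses on something with over 40 N, if the wrist force passes 120 N, or if a joint passes its speed limit or range.

## Robot

A 7-joint arm with a two-finger parallel gripper is mounted at the origin on a cart in front of the work surface, level with it; the furniture and walls round the work are solid. World frame = base frame: x ahead of the robot, y to its left, z up, the work surface at z = 0. Lengths are in m, angles in rad, forces in N, time in s.
With the tool pointing down it reaches from about 0.425 to 0.875 m from the base axis. Payload 4.7 kg.
Tool frame: the origin (TCP) lies midway between the tips of the shut fingers; the grasp point (between the pads) lies r.pinch_z behind it (r.pinch_z is the distance from the TCP to the grasp point, in m); x points along the fingers, z is the direction in which the jaws open and shut, and the axes are right-handed (so a half turn about x gives the same grasp; the last joint's range is limited). The gripper opens to 85 mm and grips with 20 to 120 N. Pads are 22 mm wide; open, the fingers measure 114 mm over their backs; the gripper's body (76 mm by 85 mm) begins 54 mm behind the grasp point. The pads swing forward as they close: fully open they stand 13 mm farther back than shut.
Start: joints at [-1.186, 0.321, -0.07, 1.45, 0.023, 1.371, -0.057], TCP at [0.236, 0.606, 0.207] pointing down, gripper open.
Joint ranges: [-2.86, 2.86], [-0.3, 2.09], [-1.38, 1.24], [0.06, 2.45], [-1.56, 4.7], [0.09, 2.05], [-2.69, 2.69]. Speed limits (rad/s): [2.57, 2.57, 3.14, 3.14, 3.14, 3.14, 3.14].

## Interface

Orientations are given as a unit quaternion [x, y, z, w].
In Python, from workcell import r, viewer gives the robot as it stands. The module is installed in compiled form; this text tells all that it offers.
- The arm moves only by the shell command python3 -m handwheel 'ROWS'. ROWS is JSON, one flat list of numbers, 7 for each row, row after row: the shift along the tool's x, y, z in mm, then the turn, a rotation vector about the tool's x, y, z in rad, then the opening, from 0 (shut) to 1 (fully open). In form: [tx, ty, tz, ax, ay, az, fingers, tx, ty, tz, ax, ay, az, fingers, ...]. A call has 1 to 20 rows; each row shifts and turns the commanded pose from where the row before left it, along the tool's axes as they then stand; what a row does not reach is not made up. A row lasts 1/12 s, in which the tool goes at most 41.7 mm and 7.16 degrees, less where a joint would pass 70% of its speed; a pose out of reach is approached as far as the arm can. A call is refused whole if a number of a shift passes 41.7 or a number of a turn 0.125, either way. A call with a gripper value outside its range is refused whole. The fingers move at their own pace and stop on an object; the grip force is fixed at half the most. Time passes only in rows, so rows that do not move let the fingers close. It gives the time, the measured TCP pose, the force and the opening at its end, in the units of the state.
- r.observe(): the state, without advancing time (a new reading comes with each control period).
- viewer.get_image(name): name is "side" or "top"; returns the picture (384x512x3 uint8, red, green, blue); there is no depth.
- viewer.get_calibration(name): a dict with "mtx" (3x3 intrinsics, pixels), "R" (3x3) and "t" (3): a world point X has camera coordinates R X + t. Camera axes: x right, y down, z forward; pixel columns grow to the right and rows downward; lengths in m; the calibration is good to about 2 mm. A picture is of the moment at which its call begins. get_calibration takes no time and is no camera call.
- r.sign_off(): hands the job in, once; it reports no verdict.
The state is a dict: "t": time; "q": joint angles; "joint_velocities": joint speeds; "effort": joint torques, N m; "eef_pos": TCP position; "ee_rot": TCP orientation; "force": force on the tool from outside, world axes, zero at the start; "ft_torque": the same for the moment, N m; "width": opening from 0.0 (shut) to 1.0 (fully open).
Only numpy, scipy, OpenCV 4.12 (cv2) and the standard library are available. Lean on these libraries where they do the work, as an engineer would, in place of code of your own. Each camera call takes 0.05 s, during which the arm holds its last target. There are 200 camera calls.

## Working session

There is one attempt and no reset: what is moved stays moved. The work goes in short steps, Python scripts to look and compute and a shell command to move; the robot and the scene stay as the last step left them, time stands still between calls to the robot, and variables do not carry over. Pictures are saved under pics/ and viewed, about 8 in all and at most 12, crops included, and the job is handed in when it is done.

```bash
mkdir -p pics; python3 - <<'E'
from workcell import r,viewer
import cv2
for n in("side","top"):
    cv2.imwrite(f"pics/{n}0.png",cv2.cvtColor(viewer.get_image(n),cv2.COLOR_RGB2BGR))
    c=viewer.get_calibration(n);print(n,c)
print(r.observe(),r.pinch_z)
E
```

```text
side {'mtx': array([[350.96423945,   0.        , 254.39250121],
       [  0.        , 350.96423945, 192.96763952],
       [  0.        ,   0.        ,   1.        ]]), 'R': array([[ 0.8372126 , -0.54687115,  0.00264734],
       [-0.34181399, -0.52705425, -0.77805978],
       [ 0.42689374,  0.65049655, -0.62818466]]), 't': array([-0.45765783,  0.20631742,  0.74102049])}
top {'mtx': array([[356.16813614,   0.        , 258.71148382],
       [  0.        , 356.16813614, 189.70617735],
       [  0.        ,   0.        ,   1.        ]]), 'R': array([[-5.10807590e-02, -9.98694369e-01,  5.60239181e-04],
       [-9.77462855e-01,  4.98797471e-02, -2.05130149e-01],
       [ 2.04834380e-01, -1.10258167e-02, -9.78734544e-01]]), 't': array([-0.07873988,  0.51248056,  0.86123139])}
{'t': 0.1, 'q': array([-1.18585938,  0.32179355, -0.07011169,  1.45153476,  0.02259239,
        1.37077788, -0.05693933]), 'joint_velocities': array([ 0.00010194, -0.00292976,  0.00017111, -0.00338378,  0.00031715,
       -0.00087092,  0.0011981 ]), 'effort': array([-4.72716583e-04, -4.94880331e+01, -3.84200597e-01, -3.15212131e+01,
        1.32264014e-02,  7.42022996e-03, -1.68478283e-05]), 'eef_pos': array([0.23540044, 0.60533165, 0.20611324]), 'ee_rot': array([-0.39962012,  0.58409421,  0.39888804,  0.58311753]), 'force': array([-0.16120039, -0.9855898 ,  0.00827502]), 'ft_torque': array([-0.03984355, -0.00853103,  0.01672181]), 'width': 1.0019461616092615} 0.0187
```

View pics/side0.png

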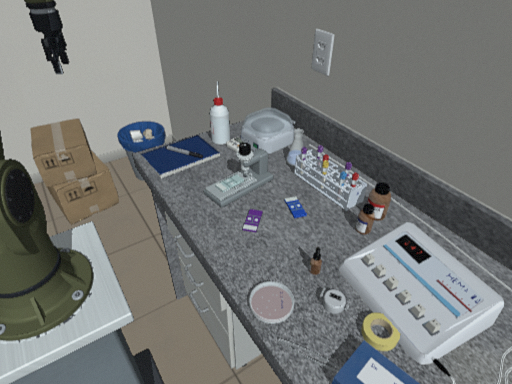

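View pics/top0.png

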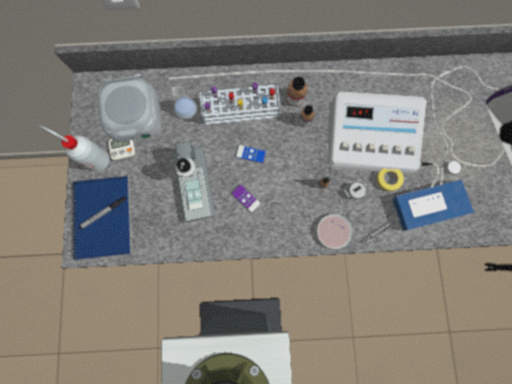

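The gauge is at about (190,180) in top and (243,170) in side. Slide-like candidates: pale glass on the gauge table at top (194,195), a blue one at (251,154) and a purple one at (246,198). The pale one on the table fits the description. I'll confirm it with an enlarged crop of both views.

```bash
python3 - <<'E'
import cv2,numpy as np
a=cv2.imread("pics/top0.png")[135:225,155:230];b=cv2.imread("pics/side0.png")[135:210,195:285]
a=cv2.resize(a,None,fx=6,fy=6,interpolation=cv2.INTER_CUBIC)[:540];a=cv2.resize(a,(400,480));b=cv2.resize(b,(400,333))
o=np.zeros((480,800,3),np.uint8);o[:,:400]=a;o[:333,400:]=b
cv2.imwrite("pics/crop1.png",o)
E
```

```text
(no output)
```

View pics/crop1.png

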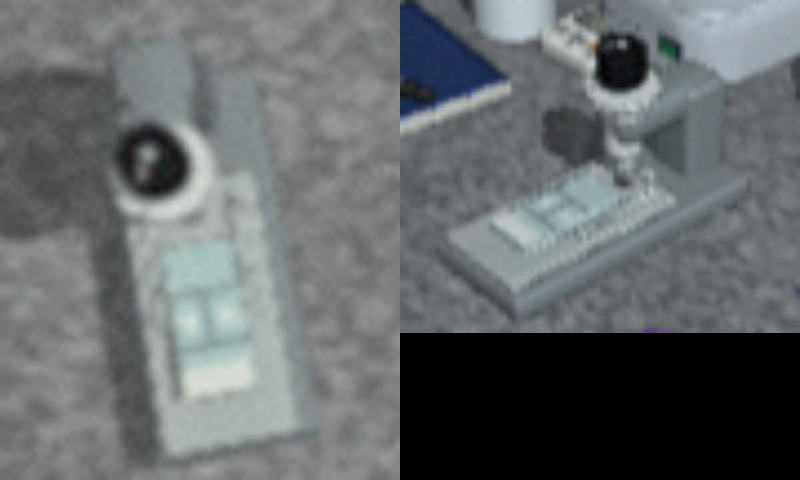

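```bash
cat > h.py <<'E'
from workcell import r,viewer
import cv2,numpy as np
from scipy.optimize import least_squares
C={n:viewer.get_calibration(n) for n in("side","top")}
def proj(n,X):
    c=C[n];p=(c["R"]@np.atleast_2d(X).T).T+c["t"];p=p@c["mtx"].T;return p[:,:2]/p[:,2:]
def ray(n,uv,z):
    c=C[n];d=c["R"].T@np.linalg.solve(c["mtx"],[*uv,1]);o=-c["R"].T@c["t"];return o+d*(z-o[2])/d[2]
def G(p,X):
    X=np.atleast_2d(X);c,s=np.cos(p[2]),np.sin(p[2]);return np.c_[p[0]+c*X[:,0]-s*X[:,1],p[1]+s*X[:,0]+c*X[:,1],X[:,2]]
def crop(n,u0,v0,w,h,f,out):
    im=cv2.cvtColor(viewer.get_image(n),cv2.COLOR_RGB2BGR)[v0:v0+h,u0:u0+w]
    cv2.imwrite(out,cv2.resize(im,None,fx=f,fy=f,interpolation=cv2.INTER_CUBIC))
E
python3 - <<'E'
from h import *
T=lambda u,v:(155+u/5.333,135+v/5.333)
S=lambda u,v:(195+(u-400)/4.444,135+v/4.444)
print("knob top z.122",ray("top",T(154,163),.122),"side",ray("side",S(621,62),.122))
for n,P in(("top",[T(163,245),T(232,240),T(254,388),T(183,397)]),("side",[S(575,165),S(618,200),S(530,250),S(490,218)])):
    Q=np.array([ray(n,p,.037) for p in P]);print(n,Q.round(4).tolist(),Q.mean(0))
    d=(Q[0]+Q[1]-Q[2]-Q[3])/2;print(np.hypot(*d[:2]),np.arctan2(d[1],d[0]))
print([ray("top",T(*p),z).round(4) for p,z in(((160,462),0.03),((315,430),0.0),((245,72),0))])
print(ray("side",S(518,312),0),ray("side",S(745,185),0))
E
```

```text
knob top z.122 [0.56176434 0.07260227 0.122     ] side [0.5626396 0.0730074 0.122    ]
top [[0.5445, 0.0857, 0.037], [0.5453, 0.0517, 0.037], [0.4709, 0.0423, 0.037], [0.4683, 0.0767, 0.037]] [0.50723988 0.06412846 0.037     ]
0.07581078466701792 0.12186824609054903
side [[0.5423, 0.0993, 0.037], [0.5458, 0.0519, 0.037], [0.4744, 0.0379, 0.037], [0.4692, 0.0793, 0.037]] [0.50791316 0.06710352 0.037     ]
0.07426460440732885 0.23082521018632898
[array([0.4381, 0.0895, 0.03  ]), array([0.4542, 0.0177, 0.    ]), array([0.6443, 0.0494, 0.    ])]
[0.45942995 0.03018906 0.        ] [0.65275755 0.0617285  0.        ]
```

The crop confirms it: the pale greenish slide lies on the gauge table at crop (208,318), top view about (194,195), lengthwise and short of the spindle. The knob is at top (184,165.6). That puts the knob axis near (0.562, 0.073), the gauge yaw at about 0.16 and the chamber about 27 mm short. Next I'll plan the approach behind its near end.

```bash
cat >> h.py <<'E'
from scipy.spatial.transform import Rotation as Ro
P=[0.562,0.0728,0.16]
def plan(pos,jaw):  # tool down, tool z at world yaw jaw; turn first then shift
    s=r.observe();R=Ro.from_quat(s["ee_rot"]);
    x=np.array([0,0,-1.]);z=np.array([np.cos(jaw),np.sin(jaw),0]);D=Ro.from_matrix(np.c_[x,np.cross(z,x),z])
    print("turn",(R.inv()*D).as_rotvec().round(4),"shift mm: before turn",(R.inv().apply(pos-s["eef_pos"])*1e3).round(1),"after turn",(D.inv().apply(pos-s["eef_pos"])*1e3).round(1))
def st():
    s=r.observe();R=Ro.from_quat(s["ee_rot"]).as_matrix();p=s["eef_pos"];d=p[:2]-P[:2];c,n=np.cos(P[2]),np.sin(P[2])
    print("t%.2f"%s["t"],"gauge xy mm",np.round([1e3*(c*d[0]+n*d[1]),1e3*(-n*d[0]+c*d[1])],2),"z%.4f"%p[2],"jaw %.3f"%np.arctan2(R[1,2],R[0,2]),"tilt",R[:2,0].round(3),"F",s["force"].round(2),"M",s["ft_torque"].round(3),"w%.3f"%s["width"],"q7 %.2f"%s["q"][6])
E
python3 - <<'E'
from h import *
st()
for j in(.16+np.pi/2,.16-np.pi/2): plan(G(P,[-.117,0,.16])[0],j)
print(G(P,[-.117,0,.12]))
E
```

```text
t0.10 gauge xy mm [-237.59  577.76] z0.2061 jaw 1.200 tilt [-0.001 -0.002] F [-0.16 -0.99  0.01] M [-0.04  -0.009  0.017] w1.002 q7 -0.06
turn [-5.308e-01 -1.700e-03 -4.000e-04] shift mm: before turn [  46.9 -396.5 -437.1] after turn [  46.1 -120.6 -577.8]
turn [ 2.6108e+00 -5.0000e-04  2.3000e-03] shift mm: before turn [  46.9 -396.5 -437.1] after turn [ 46.1 120.6 577.8]
[[0.44649441 0.05415977 0.12      ]]
```

```bash
python3 -m handwheel '[0,-22,-24.3,0,0,0,0.15,0,-22,-24.3,0,0,0,0.15,0,-22,-24.3,0,0,0,0.15,0,-22,-24.3,0,0,0,0.15,0,-22,-24.3,0,0,0,0.15,0,-22,-24.3,0,0,0,0.15,0,-22,-24.3,0,0,0,0.15,0,-22,-24.3,0,0,0,0.15,0,-22,-24.3,0,0,0,0.15,0,-22,-24.3,0,0,0,0.15,0,-22,-24.3,0,0,0,0.15,0,-22,-24.3,0,0,0,0.15,0,-22,-24.3,0,0,0,0.15,0,-22,-24.3,0,0,0,0.15,0,-22,-24.3,0,0,0,0.15,0,-22,-24.3,0,0,0,0.15,0,-22,-24.3,0,0,0,0.15,0,-22,-24.3,0,0,0,0.15,0,0,0,0,0,0,0.15]'
python3 - <<'E'
from h import *
st();plan(G(P,[-.117,0,.12])[0],.16+np.pi/2)
E
```

```text
t: 1.68
eef_pos: [0.4477, 0.0476, 0.2072]
ee_rot: [-0.397, 0.586, 0.396, 0.585]
force: [-0.6, -0.4, -0.2]
width: 0.151
t1.68 gauge xy mm [-116.82   -6.7 ] z0.2072 jaw 1.190 tilt [ 0.001 -0.002] F [-0.62 -0.37 -0.18] M [-0.11  -0.017  0.069] w0.151 q7 0.97
turn [-0.5406 -0.0021  0.0014] shift mm: before turn [87.2  3.8  5.8] after turn [87.2  0.2  6.7]
```

```bash
python3 -m handwheel '[0,0,0,-0.108,0,0,0.15,0,0,0,-0.108,0,0,0.15,0,0,0,-0.108,0,0,0.15,0,0,0,-0.108,0,0,0.15,0,0,0,-0.108,0,0,0.15,29,0,2.3,0,0,0,0.15,29,0,2.2,0,0,0,0.15,29,0,2.2,0,0,0,0.15,29,0,0,0,0,0,0.15,29,0,0,0,0,0,0.15,0,0,0,0,0,0,0.15,0,0,0,0,0,0,0.15]'
python3 - <<'E'
from h import *
st()
crop("side",195,130,100,85,7.9,"pics/s1.png")
E
```

```text
t: 2.68
eef_pos: [0.4436, 0.0609, 0.0612]
ee_rot: [-0.54, 0.457, 0.541, 0.455]
force: [-0.0, 0.2, 0.4]
width: 0.149
t2.68 gauge xy mm [-118.82    7.1 ] z0.0612 jaw 1.740 tilt [-0.003 -0.002] F [-0.04  0.25  0.42] M [ 0.023 -0.065  0.016] w0.149 q7 1.55
```

View pics/s1.png

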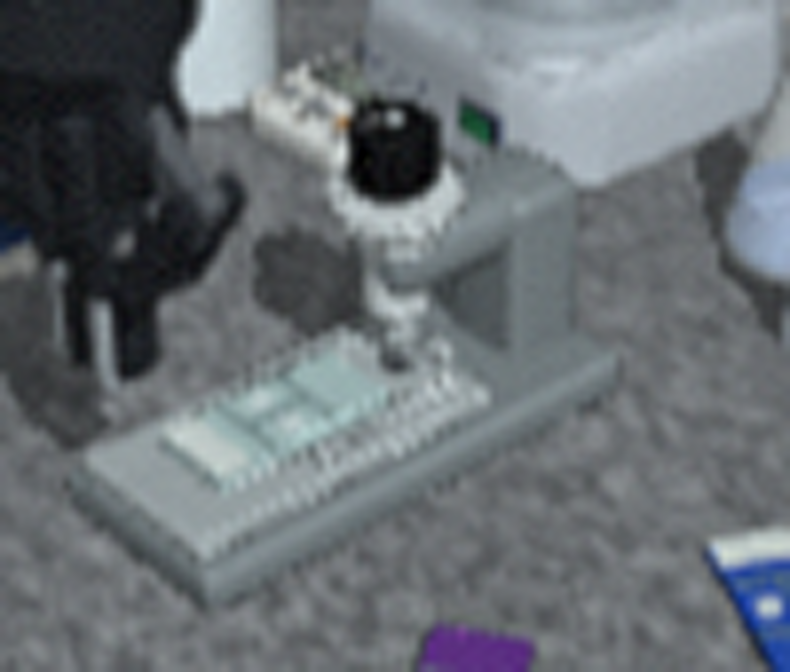

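The view shows the chamber's corners at crop (165,435), (222,487), (385,395) and (340,345). The finger tips at (95,400) and (145,375) are still clear, left of the table front. The knob is at (393,150). I descended further than planned, but nothing was touched.

```bash
python3 - <<'E'
from h import *
S=lambda u,v:(195+u/7.9,130+v/7.9)
g=lambda X:[round(v,1) for v in (1e3*np.array([[np.cos(P[2]),np.sin(P[2])],[-np.sin(P[2]),np.cos(P[2])]])@(X[:2]-P[:2]))]
for p in[(165,435),(222,487),(385,395),(340,345)]: print("ch",g(ray("side",S(*p),.037)))
for p in[(92,460),(205,555),(490,395)]: print("table",g(ray("side",S(*p),.03)))
for p in[(207,607),(618,355)]: print("base z0",g(ray("side",S(*p),.0)))
print("knobtop",g(ray("side",S(393,118),.134)))
s=r.observe();R=Ro.from_quat(s["ee_rot"])
for z in(-8,8):
  q=proj("side",s["eef_pos"]+R.apply([0,0,z*1e-3]))[0];print("tip exp",(q-[195,130])*7.9)
for X in([-.118,-.033,.03],[-.118,.033,.03],[.016,-.033,.03],[0,0,.134],[0.0155,0,.134],[-.0155,0,.134]): print(X,((proj("side",G(P,X))[0]-[195,130])*7.9).round())
E
```

```text
ch [np.float64(-92.1), np.float64(16.4)]
ch [np.float64(-95.4), np.float64(-19.7)]
ch [np.float64(-20.0), np.float64(-17.5)]
ch [np.float64(-12.3), np.float64(16.4)]
table [np.float64(-114.5), np.float64(29.6)]
table [np.float64(-117.1), np.float64(-37.3)]
table [np.float64(14.0), np.float64(-35.6)]
base z0 [np.float64(-112.9), np.float64(-30.4)]
base z0 [np.float64(95.3), np.float64(-20.4)]
knobtop [np.float64(1.5), np.float64(0.7)]
tip exp [131.80316645 427.65746187]
tip exp [102.86318007 406.45252102]
[-0.118, -0.033, 0.03] [195. 550.]
[-0.118, 0.033, 0.03] [ 78. 460.]
[0.016, -0.033, 0.03] [489. 390.]
[0, 0, 0.134] [391. 120.]
[0.0155, 0, 0.134] [425. 105.]
[-0.0155, 0, 0.134] [356. 136.]
```

```bash
python3 -m handwheel '[0,0,-4,0,0,0,0.15,0,0,-4,0,0,0,0.15,10,0,0,0,0,0,0.15,10,0,0,0,0,0,0.15,8,0,0,0,0,0,0.15,0,0,0,0,0,0,0.15,0,0,0,0,0,0,0.15]'
python3 -c "from h import *;st()"
python3 -m handwheel '[0,-4,0,0,0,0,0.15,0,-4,0,0,0,0,0.15,0,-3,0,0,0,0,0.15,0,-2,0,0,0,0,0.15,0,-2,0,0,0,0,0.15,0,-2,0,0,0,0,0.15,0,-2,0,0,0,0,0.15,0,-2,0,0,0,0,0.15,0,-2,0,0,0,0,0.15,0,-2,0,0,0,0,0.15,0,-2,0,0,0,0,0.15,0,-2,0,0,0,0,0.15,0,-2,0,0,0,0,0.15,0,-2,0,0,0,0,0.15,0,0,0,0,0,0,0.15,0,0,0,0,0,0,0.15]'
python3 - <<'E'
from h import *
st()
crop("side",195,130,100,85,7.9,"pics/s2.png")
E
```

```text
t: 3.32
eef_pos: [0.4455, 0.0532, 0.0332]
ee_rot: [-0.54, 0.457, 0.541, 0.455]
force: [-0.4, 0.7, 0.2]
width: 0.15
t3.32 gauge xy mm [-118.09   -0.78] z0.0332 jaw 1.740 tilt [-0.002 -0.001] F [-0.36  0.74  0.17] M [ 0.001 -0.003 -0.005] w0.150 q7 1.60
t: 4.65
eef_pos: [0.479, 0.0589, 0.0341]
ee_rot: [0.54, -0.456, -0.54, -0.456]
force: [-0.5, 0.5, -0.9]
width: 0.151
t4.65 gauge xy mm [-84.17  -0.49] z0.0341 jaw 1.740 tilt [-0. -0.] F [-0.46  0.47 -0.89] M [0.004 0.018 0.008] w0.151 q7 1.64
```

View pics/s2.png

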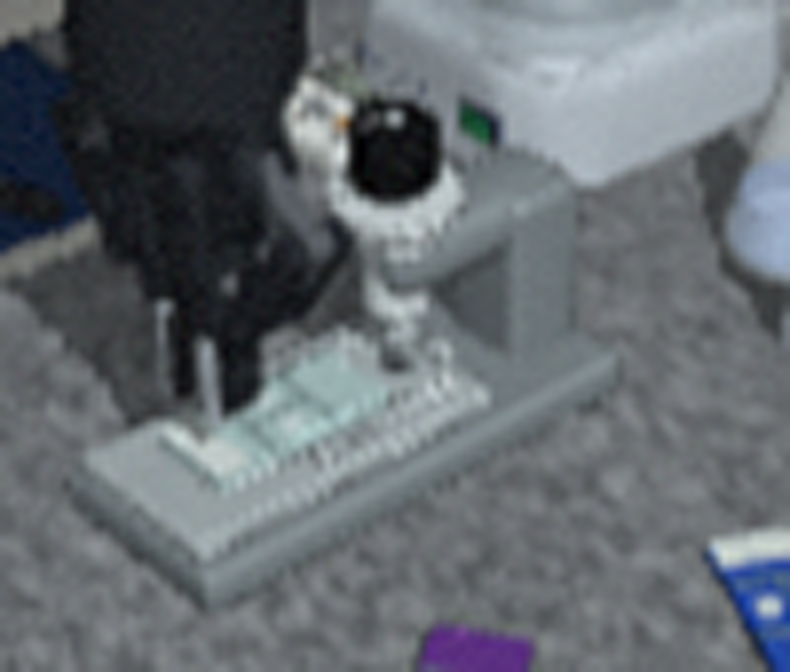

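The chamber has not moved: its near corners are still at (165,435) and (222,487), and the tips passed over it because part-open fingers stand farther back. I'll back off, shut the fingers, go lower and repeat.

```bash
python3 -m handwheel '[-5,0,0,0,0,0,0.15,0,12,0,0,0,0,0,0,12,0,0,0,0,0,0,10,0,0,0,0,0,0,0,0,0,0,0,0,0,0,0,0,0,0,0]'
python3 -c "from h import *;st()"
python3 -m handwheel '[2.5,0,0,0,0,0,0,2.5,0,0,0,0,0,0,1,0,0,0,0,0,0,0,0,0,0,0,0,0,0,0,0,0,0,0,0]'
python3 -c "from h import *;st()"
python3 -m handwheel '[0,-4,0,0,0,0,0,0,-4,0,0,0,0,0,0,-3,0,0,0,0,0,0,-2,0,0,0,0,0,0,-2,0,0,0,0,0,0,-2,0,0,0,0,0,0,-2,0,0,0,0,0,0,-2,0,0,0,0,0,0,-2,0,0,0,0,0,0,-2,0,0,0,0,0,0,-2,0,0,0,0,0,0,-2,0,0,0,0,0,0,-2,0,0,0,0,0,0,-2,0,0,0,0,0,0,0,0,0,0,0,0,0,0,0,0,0,0,0]'
python3 - <<'E'
from h import *
st()
crop("side",195,130,100,85,7.9,"pics/s3.png")
E
```

```text
t: 5.2
eef_pos: [0.4454, 0.0535, 0.0394]
ee_rot: [-0.54, 0.455, 0.541, 0.456]
force: [1.1, 0.0, 0.4]
width: 0.0
t5.20 gauge xy mm [-118.19   -0.52] z0.0394 jaw 1.740 tilt [0.001 0.001] F [1.13 0.01 0.4 ] M [ 0.087 -0.039 -0.017] w0.000 q7 1.59
t: 5.62
eef_pos: [0.4455, 0.0531, 0.0329]
ee_rot: [0.54, -0.456, -0.54, -0.456]
force: [0.6, -0.8, -0.3]
width: 0.001
t5.62 gauge xy mm [-118.17   -0.85] z0.0329 jaw 1.740 tilt [-0. -0.] F [ 0.61 -0.79 -0.3 ] M [-0.024  0.013  0.004] w0.001 q7 1.60
t: 6.95
eef_pos: [0.478, 0.0588, 0.0331]
ee_rot: [-0.54, 0.456, 0.54, 0.456]
force: [-0.1, 0.1, 1.0]
width: -0.002
t6.95 gauge xy mm [-85.2   -0.45] z0.0331 jaw 1.740 tilt [-0. -0.] F [-0.09  0.07  0.99] M [-0.003 -0.006  0.031] w-0.002 q7 1.64
```

View pics/s3.png

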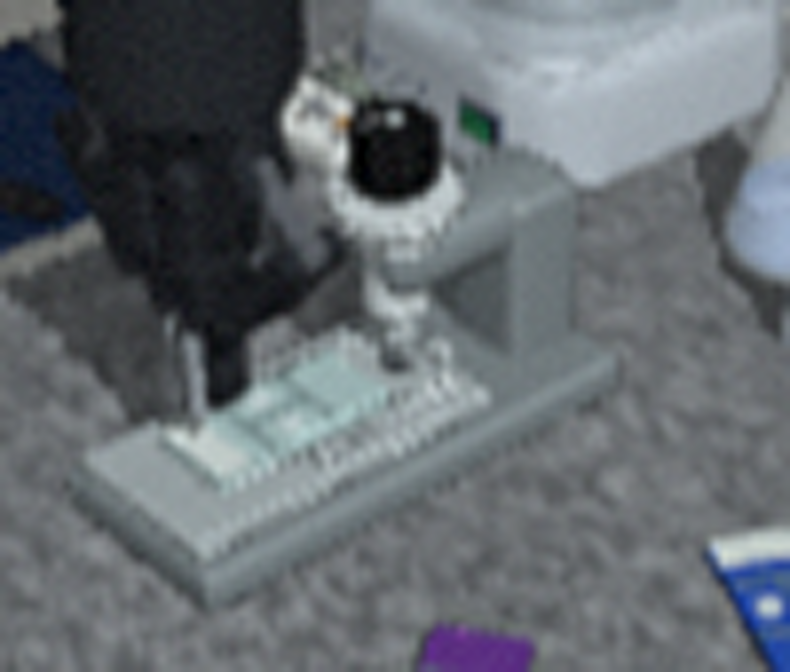

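```bash
python3 - <<'E'
from h import *
s=r.observe()
for n,o,f in(("side",(195,130),7.9),("top",(155,135),5.333)):
  for z in(0,.01,.02): print(n,((proj(n,s["eef_pos"]+[0,0,z])[0]-o)*f).round())
a=cv2.resize(cv2.cvtColor(viewer.get_image("top"),cv2.COLOR_RGB2BGR)[135:225,155:230],None,fx=6,fy=6,interpolation=cv2.INTER_CUBIC)
cv2.imwrite("pics/t3.png",a)
E
```

```text
side [211. 458.]
side [209. 435.]
side [208. 412.]
top [221. 377.]
top [218. 374.]
top [214. 370.]
```

View pics/t3.png

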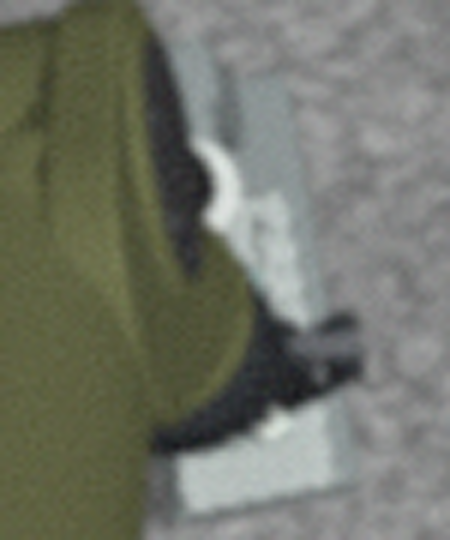

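In the side view the tips end near crop (200,430) to (235,400), about 15 mm above the reported TCP projection at (211,458). So the visible fingers end higher than I assumed. I'll back off and lower step by step, watching the force.

```bash
python3 -m handwheel '[0,9,0,0,0,0,0,0,9,0,0,0,0,0,0,9,0,0,0,0,0,0,0,0,0,0,0,0,0,0,0,0,0,0,0]' >/dev/null
S='python3 -c "from h import *;st()"'; eval $S
python3 -m handwheel '[1,0,0,0,0,0,0,1,0,0,0,0,0,0,0,0,0,0,0,0,0]' >/dev/null; eval $S
python3 -m handwheel '[1,0,0,0,0,0,0,0,0,0,0,0,0,0]' >/dev/null; eval $S
```

```text
t7.47 gauge xy mm [-112.91   -0.44] z0.0332 jaw 1.740 tilt [0.    0.001] F [-0.11  0.68  0.92] M [ 0.002  0.029 -0.008] w0.001 q7 1.61
t7.72 gauge xy mm [-111.99   -0.67] z0.0310 jaw 1.740 tilt [ 0. -0.] F [-0.38 -0.06 -0.16] M [0.029 0.021 0.022] w0.000 q7 1.61
t7.88 gauge xy mm [-112.18   -0.78] z0.0299 jaw 1.740 tilt [-0. -0.] F [-0.49 -0.24 -0.12] M [0.018 0.031 0.008] w0.002 q7 1.61
```

```bash
S='python3 -c "from h import *;st()"'
W() { :; }
python3 -m handwheel '[1,0,0,0,0,0,0,0,0,0,0,0,0,0]' | grep force; eval $S
python3 -m handwheel '[1,0,0,0,0,0,0,0,0,0,0,0,0,0]' | grep force; eval $S
python3 - <<'E'
from h import *
crop("side",195,130,100,85,7.9,"pics/s4.png")
s=r.observe()
for z in(0,.01,.02): print(((proj("side",s["eef_pos"]+[0,0,z])[0]-(195,130))*7.9).round())
E
```

```text
force: [0.0, 0.1, 0.6]
t8.05 gauge xy mm [-112.3    -0.76] z0.0289 jaw 1.740 tilt [-0. -0.] F [0.04 0.11 0.63] M [-0.035  0.015  0.018] w0.005 q7 1.61
force: [-0.2, 0.5, 0.1]
t8.22 gauge xy mm [-112.31   -0.73] z0.0280 jaw 1.740 tilt [-0. -0.] F [-0.22  0.5   0.08] M [ 0.032  0.013 -0.047] w0.000 q7 1.61
[150. 502.]
[148. 480.]
[146. 456.]
```

View pics/s4.png

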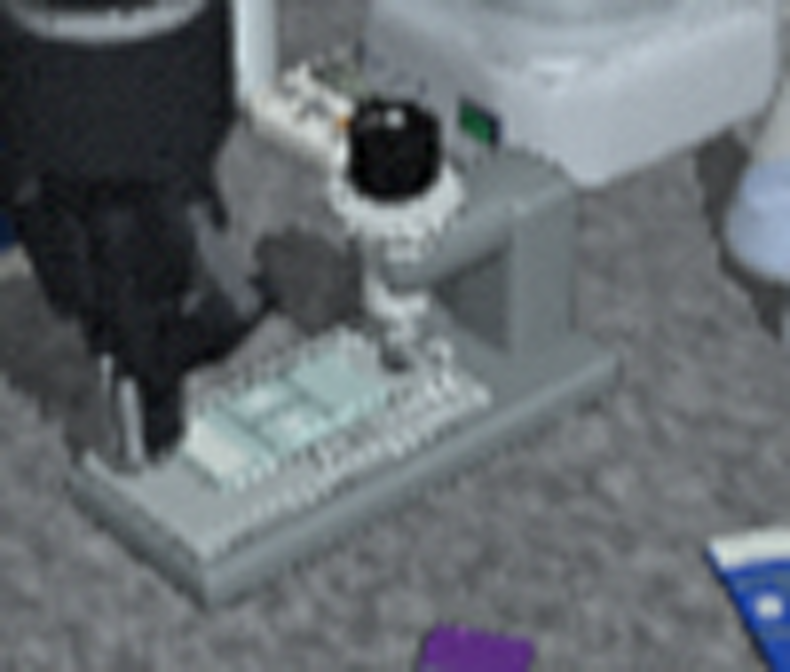

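Chamber still unmoved. The tips at about (130,468) to (165,450) look well above the table, though TCP z reads 0.028. There is no contact force, so I'll keep lowering in steps.

```bash
S='python3 -c "from h import *;st()"'
python3 -m handwheel '[1,0,0,0,0,0,0,1,0,0,0,0,0,0,0,0,0,0,0,0,0]' >/dev/null; eval $S
python3 -m handwheel '[1,0,0,0,0,0,0,1,0,0,0,0,0,0,0,0,0,0,0,0,0]' >/dev/null; eval $S
python3 -m handwheel '[1,0,0,0,0,0,0,0,0,0,0,0,0,0]' >/dev/null; eval $S
python3 -m handwheel '[1,0,0,0,0,0,0,0,0,0,0,0,0,0]' >/dev/null; eval $S
```

```text
t8.52 gauge xy mm [-112.39   -0.7 ] z0.0259 jaw 1.740 tilt [-0. -0.] F [ 0.07 -0.53 -0.65] M [-0.012 -0.004 -0.001] w0.002 q7 1.61
t8.77 gauge xy mm [-112.38   -0.72] z0.0239 jaw 1.740 tilt [-0. -0.] F [0.39 0.33 0.37] M [-0.046  0.024  0.003] w-0.000 q7 1.62
t8.93 gauge xy mm [-112.33   -0.68] z0.0230 jaw 1.740 tilt [-0. -0.] F [ 0.62 -0.11  1.24] M [-0.005  0.025 -0.01 ] w0.001 q7 1.62
t9.10 gauge xy mm [-112.34   -0.71] z0.0220 jaw 1.740 tilt [-0. -0.] F [0.6  0.14 0.22] M [0.016 0.015 0.05 ] w-0.001 q7 1.62
```

```bash
S='python3 -c "from h import *;st()"'
python3 -m handwheel '[1,0,0,0,0,0,0,1,0,0,0,0,0,0,0,0,0,0,0,0,0]' >/dev/null; eval $S
python3 -m handwheel '[1,0,0,0,0,0,0,0,0,0,0,0,0,0]' >/dev/null; eval $S
python3 -m handwheel '[1,0,0,0,0,0,0,0,0,0,0,0,0,0]' >/dev/null; eval $S
python3 -m handwheel '[1,0,0,0,0,0,0,0,0,0,0,0,0,0]' >/dev/null; eval $S
python3 -m handwheel '[1,0,0,0,0,0,0,0,0,0,0,0,0,0]' >/dev/null; eval $S
```

```text
t9.35 gauge xy mm [-112.4    -0.72] z0.0199 jaw 1.740 tilt [-0. -0.] F [ 0.3  -0.83  0.74] M [-0.046  0.02   0.   ] w0.002 q7 1.62
t9.52 gauge xy mm [-112.34   -0.69] z0.0190 jaw 1.740 tilt [-0. -0.] F [ 0.86 -0.05  0.46] M [-0.046  0.003  0.073] w0.000 q7 1.62
t9.68 gauge xy mm [-112.32   -0.71] z0.0180 jaw 1.740 tilt [-0.  0.] F [0.19 0.18 0.62] M [0.001 0.011 0.005] w-0.003 q7 1.62
t9.85 gauge xy mm [-112.33   -0.7 ] z0.0170 jaw 1.740 tilt [-0. -0.] F [-0.47 -0.23  0.57] M [ 0.014  0.021 -0.01 ] w0.001 q7 1.62
t10.02 gauge xy mm [-112.34   -0.72] z0.0160 jaw 1.740 tilt [-0. -0.] F [-0.62  0.08  0.13] M [-0.018  0.024  0.071] w0.001 q7 1.62
```

```bash
S='python3 -c "from h import *;st()"'
for i in 1; do
python3 -m handwheel '[1,0,0,0,0,0,0,0,0,0,0,0,0,0]' >/dev/null; eval $S
python3 -m handwheel '[1,0,0,0,0,0,0,0,0,0,0,0,0,0]' >/dev/null; eval $S
python3 -m handwheel '[1,0,0,0,0,0,0,0,0,0,0,0,0,0]' >/dev/null; eval $S
done
python3 - <<'E'
from h import *
crop("side",195,130,100,85,7.9,"pics/s5.png")
s=r.observe();print(((proj("side",s["eef_pos"])[0]-(195,130))*7.9).round())
E
```

```text
t10.18 gauge xy mm [-112.3    -0.67] z0.0150 jaw 1.740 tilt [-0. -0.] F [ 0.27 -0.61  0.09] M [-0.    -0.007 -0.024] w-0.002 q7 1.63
t10.35 gauge xy mm [-112.3    -0.69] z0.0140 jaw 1.740 tilt [-0. -0.] F [-0.19 -0.45  0.19] M [ 0.002 -0.    -0.002] w-0.002 q7 1.63
t10.52 gauge xy mm [-112.33   -0.71] z0.0130 jaw 1.740 tilt [-0. -0.] F [-0.65  0.64  0.01] M [-0.022 -0.011 -0.002] w0.003 q7 1.63
[153. 536.]
```

View pics/s5.png

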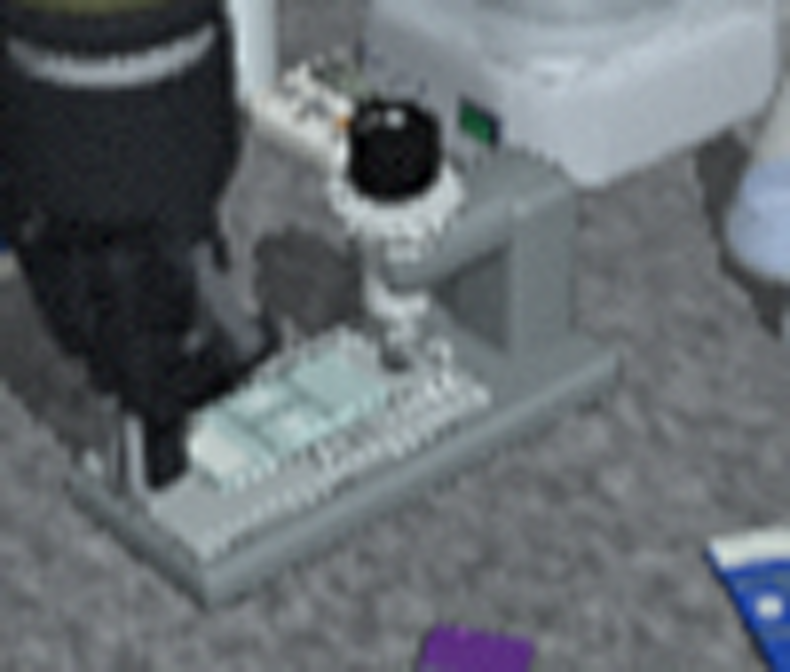

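The tips at (150,492) to (185,475) are now just above the table (its surface there projects near (150,497)). So the fingertips sit about 17–18 mm above the reported TCP. I'll raise 1 mm and push.

```bash
S='python3 -c "from h import *;st()"'
python3 -m handwheel '[-1,-2,0,0,0,0,0,0,-2,0,0,0,0,0,0,-2,0,0,0,0,0,0,-2,0,0,0,0,0,0,-2,0,0,0,0,0,0,-2,0,0,0,0,0,0,-2,0,0,0,0,0,0,0,0,0,0,0,0]'>/dev/null;eval $S
python3 -m handwheel '[0,-2,0,0,0,0,0,0,-2,0,0,0,0,0,0,-2,0,0,0,0,0,0,-2,0,0,0,0,0,0,-2,0,0,0,0,0,0,-2,0,0,0,0,0,0,-2,0,0,0,0,0,0,0,0,0,0,0,0]'>/dev/null;eval $S
python3 - <<'E'
from h import *
crop("side",195,130,100,85,7.9,"pics/s6.png")
E
```

```text
t11.23 gauge xy mm [-97.69  -0.56] z0.0142 jaw 1.740 tilt [ 0.001 -0.   ] F [-0.13 -0.45 -0.19] M [-0.009  0.024  0.013] w-0.004 q7 1.64
t11.90 gauge xy mm [-83.66  -0.43] z0.0142 jaw 1.740 tilt [ 0.001 -0.   ] F [-0.21 -0.06  0.44] M [-0.002 -0.039  0.057] w0.002 q7 1.66
```

View pics/s6.png

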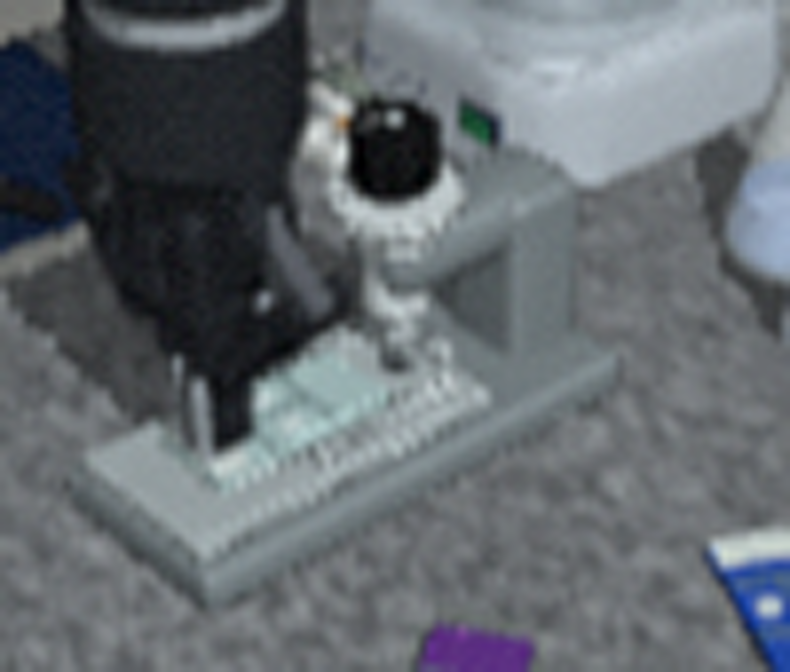

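The chamber is still unmoved (near-right corner at (222,487)), and the fingers at (215,455) to (250,440) are above the glass. Allowing for the near finger's face, the tips sit even higher than I estimated. I'll back off and find the table by touch.

```bash
S='python3 -c "from h import *;st()"'
python3 -m handwheel '[0,14,0,0,0,0,0,0,14,0,0,0,0,0,0,1,0,0,0,0,0,0,0,0,0,0,0,0,0,0,0,0,0,0,0]' >/dev/null
python3 -m handwheel '[1,0,0,0,0,0,0,1,0,0,0,0,0,0,0,0,0,0,0,0,0]' >/dev/null; eval $S
python3 -m handwheel '[1,0,0,0,0,0,0,0,0,0,0,0,0,0]' >/dev/null; eval $S
python3 -m handwheel '[1,0,0,0,0,0,0,0,0,0,0,0,0,0]' >/dev/null; eval $S
python3 -m handwheel '[1,0,0,0,0,0,0,0,0,0,0,0,0,0]' >/dev/null; eval $S
python3 -m handwheel '[1,0,0,0,0,0,0,0,0,0,0,0,0,0]' >/dev/null; eval $S
python3 -m handwheel '[1,0,0,0,0,0,0,0,0,0,0,0,0,0]' >/dev/null; eval $S
```

```text
t12.62 gauge xy mm [-112.91   -0.75] z0.0119 jaw 1.740 tilt [ 0. -0.] F [0.67 0.21 0.18] M [-0.053  0.045 -0.019] w-0.001 q7 1.63
t12.78 gauge xy mm [-113.22   -0.75] z0.0109 jaw 1.740 tilt [-0. -0.] F [-0.55 -0.13 -0.34] M [ 0.02  -0.015 -0.005] w0.003 q7 1.63
t12.95 gauge xy mm [-113.3    -0.72] z0.0100 jaw 1.740 tilt [-0. -0.] F [-0.57  0.2   0.96] M [-0.054 -0.015 -0.01 ] w-0.002 q7 1.63
t13.12 gauge xy mm [-113.32   -0.71] z0.0090 jaw 1.740 tilt [-0. -0.] F [-0.37 -0.4   1.13] M [-0.001 -0.017  0.016] w-0.001 q7 1.63
t13.28 gauge xy mm [-113.32   -0.66] z0.0080 jaw 1.740 tilt [-0.  0.] F [0.29 0.89 0.34] M [ 0.008 -0.007 -0.004] w0.000 q7 1.63
t13.45 gauge xy mm [-113.33   -0.7 ] z0.0070 jaw 1.740 tilt [-0. -0.] F [0.24 0.84 0.38] M [-0.008 -0.035 -0.013] w-0.007 q7 1.63
```

```bash
python3 - <<'E'
from h import *
e=np.array([.2354,.6053,.2061])
for z in(0,.013,.03,.05,.1): print(z,proj("side",e+[0,0,z])[0].round(1))
print("base top",proj("top",[0,0,.1])[0], "base side",proj("side",[0,0,.05])[0])
s=r.observe();print(s["eef_pos"],s["q"].round(3),s["effort"].round(2))
a=cv2.imread("pics/side0.png")[0:90,20:90];cv2.imwrite("pics/g0.png",cv2.resize(a,None,fx=5,fy=5,interpolation=cv2.INTER_CUBIC))
b=cv2.cvtColor(viewer.get_image("side"),cv2.COLOR_RGB2BGR)[130:215,195:255]
b=cv2.resize(b,None,fx=6.6,fy=6.6,interpolation=cv2.INTER_CUBIC)
a=cv2.imread("pics/g0.png");o=np.zeros((562,760,3),np.uint8);o[:450,:350]=a;o[:561,355:751]=b
p=(proj("side",s["eef_pos"])[0]-(195,130))*6.6+(355,0);cv2.circle(o,tuple(int(x) for x in p),4,(0,0,255),1)
p=(proj("side",e)[0]-(20,0))*5;cv2.circle(o,tuple(int(x) for x in p),4,(0,0,255),1)
for X in([-.113,0,.03],):
  p=(proj("side",G(P,X))[0]-(195,130))*6.6+(355,0);cv2.circle(o,tuple(int(x) for x in p),4,(0,255,0),1)
cv2.imwrite("pics/cmp.png",o)
E
```

```text
0 [66.8 80.8]
0.013 [65.4 76.7]
0.03 [63.6 71.3]
0.05 [61.4 64.8]
0.1 [55.6 47.8]
base top [221.99910957 419.24877481] base side [ 28.10652268 275.76857687]
[0.45022927 0.05404904 0.00698538] [-0.68   0.118  0.528  2.152 -0.077  0.889  1.634] [ 1.000e-02 -2.713e+01  1.710e+00 -2.494e+01  0.000e+00 -3.000e-02
  1.000e-02]
```

View pics/cmp.png

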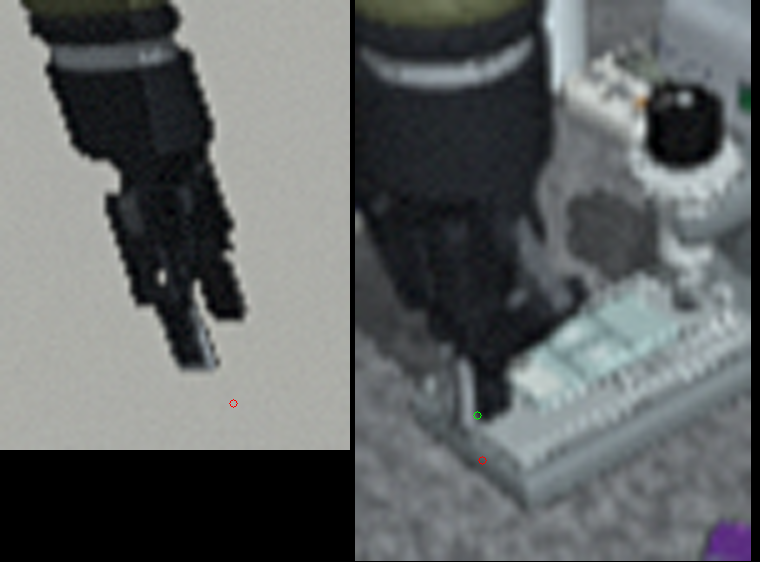

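At the start pose too, the open tips (mid (212,343) in the left half) sit about 24 mm beyond the expected 13 mm above the marked TCP. So the reported TCP lies roughly 24 mm past the real tips. I'll keep going down by touch.

```bash
S='python3 -c "from h import *;st()"'
python3 -m handwheel '[1,0,0,0,0,0,0,0,0,0,0,0,0,0]' >/dev/null; eval $S
python3 -m handwheel '[1,0,0,0,0,0,0,0,0,0,0,0,0,0]' >/dev/null; eval $S
python3 -m handwheel '[1,0,0,0,0,0,0,0,0,0,0,0,0,0]' >/dev/null; eval $S
python3 -m handwheel '[1,0,0,0,0,0,0,0,0,0,0,0,0,0]' >/dev/null; eval $S
```

```text
t13.67 gauge xy mm [-113.29   -0.71] z0.0060 jaw 1.740 tilt [-0. -0.] F [ 0.56 -0.67 -0.69] M [ 0.009 -0.012  0.032] w0.002 q7 1.63
t13.83 gauge xy mm [-113.21   -0.66] z0.0059 jaw 1.740 tilt [-0.001  0.   ] F [-3.78 -0.52  8.01] M [-0.136  0.689 -0.038] w-0.003 q7 1.64
t14.00 gauge xy mm [-113.18   -0.64] z0.0058 jaw 1.740 tilt [-0.001  0.001] F [-6.94 -0.91 17.91] M [-0.311  1.518  0.025] w0.001 q7 1.64
t14.17 gauge xy mm [-113.19   -0.64] z0.0057 jaw 1.740 tilt [-0.002  0.001] F [-10.44  -1.78  27.41] M [-0.487  2.246 -0.014] w-0.003 q7 1.64
```

The table is at TCP z = 0.006, so the tips are 24 mm above the reported TCP, and arm stiffness is about 9.5 N/mm. I'll raise to a tip height of about 33 mm and push until the stop is felt.

```bash
S='python3 -c "from h import *;st()"'
python3 -m handwheel '[-4,0,0,0,0,0,0,-2.5,0,0,0,0,0,0,0,-2,0,0,0,0,0,0,-2,0,0,0,0,0,0,-2,0,0,0,0,0,0,-2,0,0,0,0,0,0,-2,0,0,0,0,0,0,-2,0,0,0,0,0,0,-2,0,0,0,0,0,0,-2,0,0,0,0,0,0,-2,0,0,0,0,0,0,-2,0,0,0,0,0,0,-2,0,0,0,0,0,0,-2,0,0,0,0,0,0,-2,0,0,0,0,0,0,0,0,0,0,0,0]'>/dev/null;eval $S
python3 -m handwheel '[0,-1,0,0,0,0,0,0,-1,0,0,0,0,0,0,0,0,0,0,0,0]'>/dev/null;eval $S
python3 - <<'E'
from h import *
a=cv2.imread("pics/s6.png");crop("side",195,130,100,85,7.9,"pics/s7.png");b=cv2.imread("pics/s7.png")
# right near corner region of chamber: compare to original
for n,(u,v) in dict(nearR=(222,480),far=(370,385)).items(): print(n,a[v-12:v+12,u-12:u+12].mean((0,1)).round(),b[v-12:v+12,u-12:u+12].mean((0,1)).round())
E
```

```text
t15.50 gauge xy mm [-86.66  -0.44] z0.0097 jaw 1.740 tilt [0.001 0.   ] F [ 0.66 -1.32 -0.11] M [ 0.004  0.015 -0.011] w-0.002 q7 1.66
t15.75 gauge xy mm [-85.04  -0.46] z0.0097 jaw 1.740 tilt [0. 0.] F [-0.51 -0.21 -0.13] M [-0.007  0.01  -0.001] w0.002 q7 1.66
nearR [172. 172. 155.] [154. 151. 141.]
far [176. 175. 153.] [171. 171. 146.]
```

```bash
S='python3 -c "from h import *;st()"'
python3 -m handwheel '[0,-1,0,0,0,0,0,0,-1,0,0,0,0,0,0,-1,0,0,0,0,0,0,0,0,0,0,0,0]'>/dev/null;eval $S
python3 -m handwheel '[0,-0.7,0,0,0,0,0,0,0,0,0,0,0,0]'>/dev/null;eval $S
python3 -m handwheel '[0,-0.7,0,0,0,0,0,0,0,0,0,0,0,0]'>/dev/null;eval $S
python3 -m handwheel '[0,-0.7,0,0,0,0,0,0,0,0,0,0,0,0]'>/dev/null;eval $S
python3 -m handwheel '[0,-0.7,0,0,0,0,0,0,0,0,0,0,0,0]'>/dev/null;eval $S
```

```text
t16.13 gauge xy mm [-81.92  -0.41] z0.0097 jaw 1.740 tilt [0. 0.] F [ 0.29 -0.24 -0.43] M [-0.006  0.018  0.022] w0.001 q7 1.67
t16.30 gauge xy mm [-81.42  -0.41] z0.0096 jaw 1.740 tilt [0. 0.] F [-0.07 -0.28 -0.41] M [-0.012 -0.029  0.019] w-0.003 q7 1.67
t16.47 gauge xy mm [-80.73  -0.4 ] z0.0096 jaw 1.740 tilt [0. 0.] F [ 0.47 -0.24  0.02] M [ 0.041  0.063 -0.009] w-0.002 q7 1.67
t16.63 gauge xy mm [-79.98  -0.39] z0.0097 jaw 1.740 tilt [0. 0.] F [ 0.27 -0.21 -0.68] M [-0.009 -0.025 -0.024] w0.001 q7 1.67
t16.80 gauge xy mm [-79.29  -0.37] z0.0096 jaw 1.740 tilt [0. 0.] F [ 0.07 -0.1  -0.81] M [-0.006  0.065 -0.004] w0.000 q7 1.67
```

```bash
S='python3 -c "from h import *;st()"'
python3 -m handwheel '[0,-0.7,0,0,0,0,0,0,0,0,0,0,0,0]'>/dev/null;eval $S
python3 -m handwheel '[0,-0.7,0,0,0,0,0,0,0,0,0,0,0,0]'>/dev/null;eval $S
python3 -m handwheel '[0,-0.6,0,0,0,0,0,0,0,0,0,0,0,0]'>/dev/null;eval $S
python3 -m handwheel '[0,-0.5,0,0,0,0,0,0,0,0,0,0,0,0]'>/dev/null;eval $S
python3 - <<'E'
from h import *
crop("side",195,130,100,85,7.9,"pics/s8.png")
E
```

```text
t16.97 gauge xy mm [-78.55  -0.42] z0.0097 jaw 1.740 tilt [0. 0.] F [ 0.27  0.27 -0.08] M [-0.04   0.033  0.005] w-0.002 q7 1.67
t17.13 gauge xy mm [-77.9   -0.36] z0.0096 jaw 1.740 tilt [0. 0.] F [-0.32  0.28  0.14] M [0.016 0.016 0.001] w0.002 q7 1.67
t17.30 gauge xy mm [-77.28  -0.37] z0.0097 jaw 1.740 tilt [0. 0.] F [-0.64 -0.   -0.87] M [-0.014  0.061 -0.035] w0.004 q7 1.67
t17.47 gauge xy mm [-76.82  -0.36] z0.0096 jaw 1.740 tilt [0. 0.] F [0.06 0.65 0.34] M [-0.034  0.064  0.015] w0.003 q7 1.67
```

```bash
S='python3 -c "from h import *;st()"'
python3 -m handwheel '[0,-0.5,0,0,0,0,0,0,0,0,0,0,0,0]'>/dev/null;eval $S
python3 -m handwheel '[0,-0.5,0,0,0,0,0,0,0,0,0,0,0,0]'>/dev/null;eval $S
python3 -m handwheel '[0,-0.5,0,0,0,0,0,0,0,0,0,0,0,0]'>/dev/null;eval $S
```

```text
t17.68 gauge xy mm [-76.35  -0.34] z0.0097 jaw 1.740 tilt [0. 0.] F [-0.04  0.72 -0.68] M [ 0.042 -0.002 -0.002] w0.002 q7 1.67
t17.85 gauge xy mm [-75.81  -0.35] z0.0097 jaw 1.740 tilt [0. 0.] F [-0.36 -0.01  0.31] M [-0.001  0.035  0.025] w-0.005 q7 1.67
t18.02 gauge xy mm [-75.63  -0.34] z0.0096 jaw 1.740 tilt [-0.  0.] F [-1.36  0.08  0.7 ] M [-0.027  0.154  0.061] w0.001 q7 1.67
```

```bash
S='python3 -c "from h import *;st()"'
python3 -m handwheel '[0,-0.3,0,0,0,0,0,0,0,0,0,0,0,0]'>/dev/null;eval $S
python3 -m handwheel '[0,-0.2,0,0,0,0,0,0,0,0,0,0,0,0]'>/dev/null;eval $S
```

```text
t18.18 gauge xy mm [-75.57  -0.35] z0.0095 jaw 1.740 tilt [-0.001 -0.   ] F [-2.38 -0.49  1.14] M [-0.118  0.453 -0.018] w0.003 q7 1.67
t18.35 gauge xy mm [-75.52  -0.36] z0.0095 jaw 1.740 tilt [-0.001 -0.   ] F [-4.02 -0.44  2.32] M [-0.123  0.657 -0.019] w0.001 q7 1.67
```

The chamber stalls against the stop at a light 4 N. Now back off, rise, open the fingers, turn toward the high end of joint 7 and go above the knob.

```bash
python3 -m handwheel '[0,1,0,0,0,0,0,0,5,0,0,0,0,0,0,7,0,0,0,0,0,-15,0,0,0,0,0,0,-30,0,0,0,0,0,0,-35,0,0,0,0,0,0.6,-35,0,0,0,0,0,0.6,-20,0,0,-0.107,0,0,0.6,0,0,0,-0.107,0,0,0.6,0,0,0,-0.107,0,0,0.6,0,0,0,-0.107,0,0,0.6,0,0,0,-0.107,0,0,0.6,0,0,0,-0.107,0,0,0.6,0,0,0,-0.107,0,0,0.6,0,0,0,0,0,0,0.6,0,0,0,0,0,0,0.6]'
python3 - <<'E'
from h import *
st();plan(G(P,[0,0,.14])[0],2.45)
crop("side",195,130,100,85,7.9,"pics/s9.png");
E
```

```text
t: 19.68
eef_pos: [0.475, 0.0583, 0.1446]
ee_rot: [0.67, -0.227, -0.669, -0.228]
force: [-0.9, -0.6, -0.0]
width: 0.595
t19.68 gauge xy mm [-88.16  -0.5 ] z0.1446 jaw 2.486 tilt [0. 0.] F [-0.86 -0.63 -0.03] M [-0.026  0.015  0.003] w0.595 q7 2.30
turn [ 0.036  -0.0001  0.0006] shift mm: before turn [  4.7 -64.5 -60.1] after turn [  4.6 -66.7 -57.7]
```

View pics/s9.png

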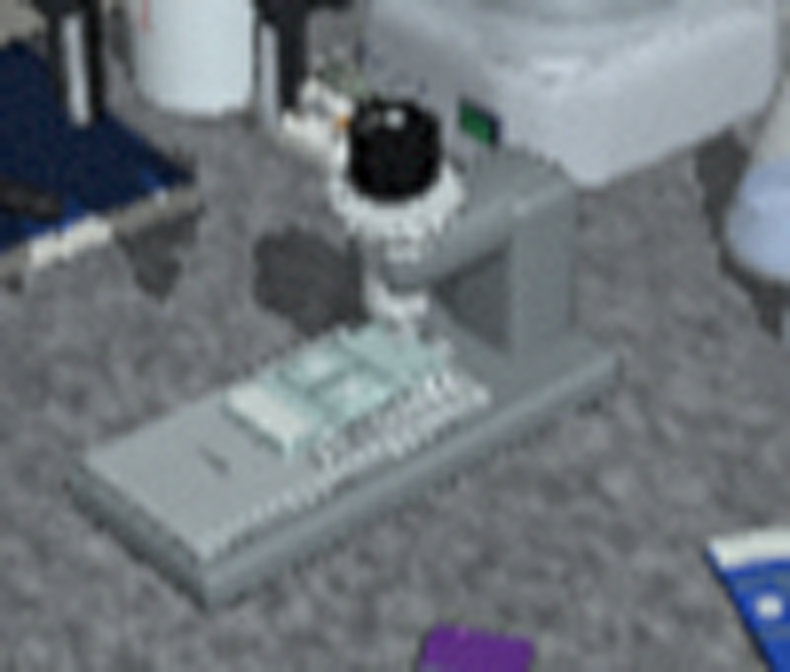

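The last view shows the chamber home and straight: near corners at (230,400) and (290,455), a shift of (64,-34) px or about 29 mm, with its far end under the spindle. The open fingers are at (85,125) and (270,125), clear of everything. Next I move over the knob.

```bash
python3 - <<'E'
from h import *
s=r.observe()
for z in(.024,.028,.032,.036): print(z,((proj("side",s["eef_pos"]+[0,0,z])[0]-(195,130))*7.9).round())
E
python3 -m handwheel '[0,-12.9,-12,0,0,0,0.6,0,-12.9,-12,0,0,0,0.6,0,-12.9,-12,0,0,0,0.6,0,-12.9,-12,0,0,0,0.6,0,-12.9,-12,0,0,0,0.6,0,0,0,0,0,0,0.6,0,0,0,0,0,0,0.6]' >/dev/null
python3 -c "
from h import *
st();plan(G(P,[0,0,.085])[0],2.486)"
```

```text
0.024 [180. 124.]
0.028 [179. 113.]
0.032 [178. 102.]
0.036 [178.  91.]
t20.32 gauge xy mm [0.12 0.17] z0.1442 jaw 2.487 tilt [-0.001 -0.001] F [-0.02  1.03 -0.17] M [-0.068  0.021  0.035] w0.597 q7 2.41
turn [ 0.0013 -0.     -0.0013] shift mm: before turn [59.2  0.1 -0. ] after turn [59.2  0.2 -0. ]
```

```bash
S='python3 -c "from h import *;st()"'
python3 -m handwheel '[14,0,0,0,0,0,0.6,14,0,0,0,0,0,0.6,14,0,0,0,0,0,0.6,8,0,0,0,0,0,0.6,3,0,0,0,0,0,0.6,3,0,0,0,0,0,0.6,0,0,0,0,0,0,0.6,0,0,0,0,0,0,0.6]' >/dev/null; eval $S
python3 -m handwheel '[0,0,0,0,0,0,0.5,0,0,0,0,0,0,0.42,0,0,0,0,0,0,0.38,0,0,0,0,0,0,0.38]' >/dev/null; eval $S
python3 -m handwheel '[0,0,0,0,0,0,0.3,0,0,0,0,0,0,0.3,0,0,0,0,0,0,0.3]' >/dev/null; eval $S
```

```text
t20.98 gauge xy mm [0.46 0.29] z0.0893 jaw 2.489 tilt [0.001 0.   ] F [0.78 0.81 0.84] M [-0.035  0.024  0.033] w0.603 q7 2.44
t21.32 gauge xy mm [0.36 0.34] z0.0889 jaw 2.489 tilt [0. 0.] F [0.27 0.21 0.26] M [-0.015  0.013  0.026] w0.379 q7 2.44
t21.57 gauge xy mm [0.18 0.53] z0.0892 jaw 2.489 tilt [-0.     0.001] F [-3.07  0.52  5.59] M [0.091 0.573 0.009] w0.341 q7 2.44
```

```bash
S='python3 -c "from h import *;st()"'
python3 -m handwheel '[-0.5,0,0.3,0,0,0,0.3,0,0,0,0,0,0,0.3]' >/dev/null; eval $S
python3 -m handwheel '[0,0,0,0.05,0,0,0.3,0,0,0,0.05,0,0,0.3]' >/dev/null; eval $S
python3 -m handwheel '[0,0,0,0.05,0,0,0.3,0,0,0,0.05,0,0,0.3]' >/dev/null; eval $S
python3 -m handwheel '[0,0,0,0.05,0,0,0.3,0,0,0,0.05,0,0,0.3]' >/dev/null; eval $S
```

```text
t21.73 gauge xy mm [0.17 0.53] z0.0892 jaw 2.489 tilt [0.001 0.   ] F [-0.78  0.79  2.2 ] M [-0.006  0.146  0.002] w0.341 q7 2.44
t21.90 gauge xy mm [0.07 0.69] z0.0893 jaw 2.387 tilt [0. 0.] F [-1.01 -0.03  2.96] M [0.092 0.29  0.167] w0.343 q7 2.34
t22.07 gauge xy mm [-0.05  0.8 ] z0.0893 jaw 2.287 tilt [-0.  0.] F [-2.7   0.67  3.19] M [0.16  0.349 0.217] w0.338 q7 2.24
t22.23 gauge xy mm [-0.11  0.96] z0.0893 jaw 2.187 tilt [-0.  0.] F [-2.73  0.22  3.98] M [0.09  0.426 0.143] w0.339 q7 2.14
```

```bash
cat >> h.py <<'E'
def s2():
    s=r.observe();R=Ro.from_quat(s["ee_rot"]).as_matrix()
    print("t%.2f turned %.3f Mz %.3f e7 %.3f F"%(s["t"],2.489-np.arctan2(R[1,2],R[0,2]),s["ft_torque"][2],s["effort"][6]),s["force"].round(1),"w%.3f"%s["width"])
E
S='python3 -c "from h import *;s2()"'
python3 -m handwheel '[0,0,0,0.04,0,0,0.3,0,0,0,0.04,0,0,0.3]' >/dev/null; eval $S
python3 -m handwheel '[0,0,0,0.04,0,0,0.3,0,0,0,0.04,0,0,0.3]' >/dev/null; eval $S
python3 -m handwheel '[0,0,0,0.04,0,0,0.3,0,0,0,0.04,0,0,0.3]' >/dev/null; eval $S
python3 -m handwheel '[0,0,0,0.04,0,0,0.3,0,0,0,0.04,0,0,0.3]' >/dev/null; eval $S
python3 -m handwheel '[0,0,0,0.04,0,0,0.3,0,0,0,0.04,0,0,0.3]' >/dev/null; eval $S
python3 -m handwheel '[0,0,0,0.04,0,0,0.3,0,0,0,0.04,0,0,0.3]' >/dev/null; eval $S
```

```text
t22.40 turned 0.381 Mz 0.133 e7 0.307 F [-1.2  0.6  3.7] w0.341
t22.57 turned 0.461 Mz 0.186 e7 0.317 F [-1.7  0.1  4.2] w0.338
t22.73 turned 0.541 Mz 0.131 e7 0.317 F [-2.1  1.5  4.4] w0.335
t22.90 turned 0.621 Mz 0.195 e7 0.316 F [-2.7  1.2  4.2] w0.341
t23.07 turned 0.701 Mz 0.208 e7 0.316 F [-2.8  2.2  4.5] w0.338
t23.23 turned 0.781 Mz 0.117 e7 0.315 F [-2.8  2.9  4.3] w0.337
```

Joint 7's effort is a clean signal (0.316 while turning freely). I'll go on.

```bash
S='python3 -c "from h import *;s2()"'
python3 -m handwheel '[0,0,0,0.04,0,0,0.3,0,0,0,0.04,0,0,0.3]' >/dev/null; eval $S
python3 -m handwheel '[0,0,0,0.04,0,0,0.3,0,0,0,0.04,0,0,0.3]' >/dev/null; eval $S
python3 -m handwheel '[0,0,0,0.04,0,0,0.3,0,0,0,0.04,0,0,0.3]' >/dev/null; eval $S
python3 -m handwheel '[0,0,0,0.04,0,0,0.3,0,0,0,0.04,0,0,0.3]' >/dev/null; eval $S
python3 -m handwheel '[0,0,0,0.04,0,0,0.3,0,0,0,0.04,0,0,0.3]' >/dev/null; eval $S
python3 -m handwheel '[0,0,0,0.04,0,0,0.3,0,0,0,0.04,0,0,0.3]' >/dev/null; eval $S
python3 -m handwheel '[0,0,0,0.04,0,0,0.3,0,0,0,0.04,0,0,0.3]' >/dev/null; eval $S
python3 -m handwheel '[0,0,0,0.04,0,0,0.3,0,0,0,0.04,0,0,0.3]' >/dev/null; eval $S
```

```text
t23.40 turned 0.861 Mz 0.143 e7 0.314 F [-3.3  3.2  4.2] w0.340
t23.57 turned 0.940 Mz 0.168 e7 0.314 F [-2.3  1.9  3.4] w0.336
t23.73 turned 1.020 Mz 0.165 e7 0.313 F [-2.7  2.3  3.6] w0.342
t23.90 turned 1.100 Mz 0.156 e7 0.313 F [-2.4  3.2  3.4] w0.337
t24.07 turned 1.180 Mz 0.146 e7 0.312 F [-2.2  3.1  3.4] w0.337
t24.23 turned 1.260 Mz 0.171 e7 0.311 F [-2.2  2.9  4.3] w0.344
t24.40 turned 1.340 Mz 0.157 e7 0.310 F [-2.1  3.   4.1] w0.336
t24.57 turned 1.420 Mz 0.147 e7 0.309 F [-1.6  3.5  3.1] w0.338
```

```bash
S='python3 -c "from h import *;s2()"'
python3 -m handwheel '[0,0,0,0.04,0,0,0.3,0,0,0,0.04,0,0,0.3]' >/dev/null; eval $S
python3 -m handwheel '[0,0,0,0.04,0,0,0.3,0,0,0,0.04,0,0,0.3]' >/dev/null; eval $S
python3 -m handwheel '[0,0,0,0.04,0,0,0.3,0,0,0,0.04,0,0,0.3]' >/dev/null; eval $S
python3 -m handwheel '[0,0,0,0.04,0,0,0.3,0,0,0,0.04,0,0,0.3]' >/dev/null; eval $S
python3 -m handwheel '[0,0,0,0.04,0,0,0.3,0,0,0,0.04,0,0,0.3]' >/dev/null; eval $S
python3 -m handwheel '[0,0,0,0.04,0,0,0.3,0,0,0,0.04,0,0,0.3]' >/dev/null; eval $S
```

```text
t24.73 turned 1.500 Mz 0.114 e7 0.309 F [-2.7  3.2  3.9] w0.342
t24.90 turned 1.580 Mz 0.158 e7 0.308 F [-1.8  3.9  3.6] w0.340
t25.07 turned 1.660 Mz 0.195 e7 0.307 F [-2.6  5.   2.3] w0.342
t25.23 turned 1.740 Mz 0.187 e7 0.306 F [-1.   3.9  3.1] w0.338
t25.40 turned 1.820 Mz 0.169 e7 0.305 F [-0.7  4.2  1.9] w0.341
t25.57 turned 1.900 Mz 0.195 e7 0.303 F [0.3 3.4 3. ] w0.338
```

```bash
S='python3 -c "from h import *;s2()"'
python3 -m handwheel '[0,0,0,0.04,0,0,0.3,0,0,0,0.04,0,0,0.3]' >/dev/null; eval $S
python3 -m handwheel '[0,0,0,0.04,0,0,0.3,0,0,0,0.04,0,0,0.3]' >/dev/null; eval $S
python3 -m handwheel '[0,0,0,0.04,0,0,0.3,0,0,0,0.04,0,0,0.3]' >/dev/null; eval $S
python3 -m handwheel '[0,0,0,0.04,0,0,0.3,0,0,0,0.04,0,0,0.3]' >/dev/null; eval $S
python3 -m handwheel '[0,0,0,0.04,0,0,0.3,0,0,0,0.04,0,0,0.3]' >/dev/null; eval $S
python3 -m handwheel '[0,0,0,0.04,0,0,0.3,0,0,0,0.04,0,0,0.3]' >/dev/null; eval $S
```

```text
t25.73 turned 1.980 Mz 0.144 e7 0.302 F [0.3 4.6 3.2] w0.340
t25.90 turned 2.059 Mz 0.199 e7 0.301 F [0.2 5.6 1.5] w0.337
t26.07 turned 2.139 Mz 0.111 e7 0.299 F [0.4 4.  1.6] w0.341
t26.23 turned 2.219 Mz 0.152 e7 0.278 F [1.3 4.6 0.8] w0.340
t26.40 turned 2.299 Mz 0.175 e7 0.255 F [2.4 5.7 1.5] w0.338
t26.57 turned 2.380 Mz -0.053 e7 0.544 F [1.5 5.5 0.4] w0.339
```

Joint effort runs opposite to torque (torque ≈ 0.47 − e7). It rose to about 0.21 at 2.30 rad and turned negative at 2.38, which is click 1. I continue with single rows.

```bash
S='python3 -c "from h import *;s2()"'
python3 -m handwheel '[0,0,0,0.04,0,0,0.3]' >/dev/null; eval $S
python3 -m handwheel '[0,0,0,0.04,0,0,0.3]' >/dev/null; eval $S
python3 -m handwheel '[0,0,0,0.04,0,0,0.3]' >/dev/null; eval $S
python3 -m handwheel '[0,0,0,0.04,0,0,0.3]' >/dev/null; eval $S
python3 -m handwheel '[0,0,0,0.04,0,0,0.3]' >/dev/null; eval $S
python3 -m handwheel '[0,0,0,0.04,0,0,0.3]' >/dev/null; eval $S
python3 -m handwheel '[0,0,0,0.04,0,0,0.3]' >/dev/null; eval $S
```

```text
t26.65 turned 2.420 Mz -0.030 e7 0.493 F [ 1.7  4.9 -0.7] w0.339
t26.73 turned 2.460 Mz -0.068 e7 0.542 F [2.  5.5 0.2] w0.339
t26.82 turned 2.500 Mz 0.064 e7 0.390 F [2.8 4.9 0.4] w0.341
t26.90 turned 2.540 Mz 0.196 e7 0.260 F [ 2.1  5.4 -1. ] w0.343
t26.98 turned 2.579 Mz 0.247 e7 0.231 F [ 2.6  5.4 -0.8] w0.340
t27.07 turned 2.619 Mz 0.257 e7 0.227 F [ 3.4  4.2 -1.4] w0.343
t27.15 turned 2.659 Mz 0.253 e7 0.217 F [ 2.9  4.5 -1. ] w0.340
```

```bash
S='python3 -c "from h import *;s2()"'
python3 -m handwheel '[0,0,0,0.04,0,0,0.3]' >/dev/null; eval $S
python3 -m handwheel '[0,0,0,0.04,0,0,0.3]' >/dev/null; eval $S
python3 -m handwheel '[0,0,0,0.04,0,0,0.3]' >/dev/null; eval $S
python3 -m handwheel '[0,0,0,0.04,0,0,0.3]' >/dev/null; eval $S
python3 -m handwheel '[0,0,0,0.04,0,0,0.3]' >/dev/null; eval $S
```

```text
t27.23 turned 2.699 Mz 0.277 e7 0.206 F [ 2.3  4.3 -0.7] w0.339
t27.32 turned 2.739 Mz 0.304 e7 0.195 F [ 3.9  5.1 -1.7] w0.339
t27.40 turned 2.779 Mz 0.175 e7 0.331 F [ 4.5  3.8 -1.7] w0.340
t27.48 turned 2.820 Mz 0.034 e7 0.356 F [ 3.7  4.6 -0.5] w0.338
t27.57 turned 2.860 Mz -0.028 e7 0.523 F [ 4.   5.3 -1.2] w0.339
```

Click 2 came at about 2.85 rad (torque −0.03).

```bash
S='python3 -c "from h import *;s2()"'
python3 -m handwheel '[0,0,0,0.04,0,0,0.3]' >/dev/null; eval $S
python3 -m handwheel '[0,0,0,0.04,0,0,0.3]' >/dev/null; eval $S
python3 -m handwheel '[0,0,0,0.04,0,0,0.3]' >/dev/null; eval $S
python3 -m handwheel '[0,0,0,0.04,0,0,0.3]' >/dev/null; eval $S
python3 -m handwheel '[0,0,0,0.04,0,0,0.3]' >/dev/null; eval $S
python3 -m handwheel '[0,0,0,0.04,0,0,0.3]' >/dev/null; eval $S
python3 -m handwheel '[0,0,0,0.04,0,0,0.3]' >/dev/null; eval $S
```

```text
t27.65 turned 2.900 Mz -0.129 e7 0.526 F [ 4.3  5.  -2.2] w0.342
t27.73 turned 2.940 Mz 0.098 e7 0.384 F [ 4.8  5.4 -1.6] w0.339
t27.82 turned 2.980 Mz 0.086 e7 0.375 F [ 3.7  4.9 -2. ] w0.337
t27.90 turned 3.020 Mz 0.207 e7 0.247 F [ 4.5  4.9 -2.8] w0.339
t27.98 turned 3.059 Mz 0.224 e7 0.175 F [ 4.5  4.2 -2.9] w0.341
t28.07 turned 3.099 Mz 0.080 e7 0.267 F [ 4.2  5.4 -2. ] w0.339
t28.15 turned 3.140 Mz -0.029 e7 0.440 F [ 5.   4.8 -1.5] w0.337
```

```bash
S='python3 -c "from h import *;s2()"'
python3 -m handwheel '[0,0,0,0,0,0,0.3]' >/dev/null; eval $S
python3 -m handwheel '[0,0,0,0.03,0,0,0.3]' >/dev/null; eval $S
python3 -m handwheel '[0,0,0,0,0,0,0.3]' >/dev/null; eval $S
```

```text
t28.23 turned 3.140 Mz -0.060 e7 -0.238 F [ 4.6  4.4 -1.5] w0.340
t28.32 turned 3.168 Mz 0.033 e7 0.496 F [ 5.5  5.5 -2.7] w0.337
t28.40 turned 3.169 Mz -0.004 e7 -0.141 F [ 5.4  5.3 -2.4] w0.341
```

```bash
S='python3 -c "from h import *;s2()"'
for i in 1 2 3 4 5 6; do python3 -m handwheel '[0,0,0,0,0,0,0.3]' >/dev/null; eval $S; done
```

```text
t28.48 turned 3.168 Mz -0.112 e7 0.044 F [ 4.1  4.7 -1.7] w0.338
t28.57 turned 3.168 Mz -0.004 e7 0.070 F [ 5.4  4.4 -2.2] w0.339
t28.65 turned 3.168 Mz -0.091 e7 0.073 F [ 5.4  4.4 -2.5] w0.339
t28.73 turned 3.168 Mz -0.096 e7 0.075 F [ 5.9  4.9 -2.9] w0.340
t28.82 turned 3.168 Mz -0.042 e7 0.076 F [ 4.9  4.  -1.7] w0.339
t28.90 turned 3.168 Mz -0.057 e7 0.077 F [ 4.9  4.4 -2.7] w0.340
```

```bash
S='python3 -c "from h import *;s2()"'
python3 -m handwheel '[0,0,0,0.025,0,0,0.3]' >/dev/null; eval $S
for i in 1 2 3 4 5; do python3 -m handwheel '[0,0,0,0,0,0,0.3]' >/dev/null; eval $S; done
```

```text
t28.98 turned 3.194 Mz -0.043 e7 0.557 F [ 6.3  4.4 -2.3] w0.340
t29.07 turned 3.194 Mz -0.041 e7 -0.098 F [ 5.2  4.9 -2.4] w0.338
t29.15 turned 3.193 Mz -0.060 e7 0.061 F [ 5.   4.  -2.4] w0.337
t29.23 turned 3.193 Mz -0.090 e7 0.083 F [ 4.6  5.2 -2.8] w0.338
t29.32 turned 3.193 Mz -0.067 e7 0.084 F [ 5.7  4.6 -1.8] w0.342
t29.40 turned 3.193 Mz -0.112 e7 0.084 F [ 4.8  5.5 -2.6] w0.341
```

```bash
S='python3 -c "from h import *;s2()"'
python3 -m handwheel '[0,0,0,0.03,0,0,0.3]' >/dev/null; eval $S
for i in 1 2 3 4 5; do python3 -m handwheel '[0,0,0,0,0,0,0.3]' >/dev/null; eval $S; done
```

```text
t29.48 turned 3.223 Mz 0.032 e7 0.556 F [ 5.4  4.6 -1.9] w0.338
t29.57 turned 3.224 Mz -0.042 e7 -0.222 F [ 5.4  4.5 -3.3] w0.342
t29.65 turned 3.223 Mz 0.020 e7 -0.032 F [ 4.6  5.1 -2. ] w0.338
t29.73 turned 3.223 Mz -0.023 e7 -0.007 F [ 6.   5.  -3.2] w0.340
t29.82 turned 3.223 Mz 0.028 e7 -0.005 F [ 5.1  5.3 -2.5] w0.337
t29.90 turned 3.223 Mz -0.009 e7 -0.005 F [ 5.4  4.2 -2.7] w0.333
```

Torque is now zero, so the knob is on the third detent. I'll relax the side load, then let go.

```bash
S='python3 -c "from h import *;st()"'
python3 -m handwheel '[0.3,0.7,0,0,0,0,0.3,0,0,0,0,0,0,0.3,0,0,0,0,0,0,0.3]' >/dev/null; eval $S
python3 -m handwheel '[0,0,0,0,0,0,0.38,0,0,0,0,0,0,0.42,0,0,0,0,0,0,0.5,0,0,0,0,0,0,0.6,0,0,0,0,0,0,0.6,0,0,0,0,0,0,0.6]' >/dev/null; eval $S
```

```text
t30.15 gauge xy mm [2.74 2.79] z0.0893 jaw -0.734 tilt [0.004 0.002] F [ 4.94  4.78 -0.24] M [ 0.919 -0.917 -0.01 ] w0.335 q7 -0.57
t30.65 gauge xy mm [0.3  0.66] z0.0888 jaw -0.736 tilt [-0. -0.] F [-0.54 -0.76 -0.57] M [-0.058  0.071 -0.009] w0.596 q7 -0.57
```

```bash
python3 -m handwheel '[-5,0,0,0,0,0,0.6,-20,0,0,0,0,0,0.6,-30,0,0,0,0,0,0.6,-30,0,0,0,0,0,0.6,-20,0,0,0,0,0,0.6,0,-14,-11,0,0,0,0.6,0,-14,-11,0,0,0,0.6,0,-14,-11,0,0,0,0.6,0,-14,-11,0,0,0,0.6,0,-22,20,0,0,0,0.6,0,-22,20,0,0,0,0.6,0,-22,20,0,0,0,0.6,0,-22,20,0,0,0,0.6,0,-22,20,0,0,0,0.6,0,-22,20,0,0,0,0.6,0,0,0,0,0,0,0.6,0,0,0,0,0,0,0.6]'
python3 - <<'E'
from h import *
g=lambda n:cv2.cvtColor(viewer.get_image(n),cv2.COLOR_RGB2GRAY).astype(float)
for n in("top","side"):
    a=np.mean([g(n) for _ in range(6)],0);b=cv2.imread(f"pics/{n}0.png",0)
    u,v=proj(n,G(P,[0,0,.134]))[0];u,v=int(round(u)),int(round(v));print(n,u,v)
    print(np.hstack([b[v-7:v+8,u-7:u+8],np.full((15,1),-1),a[v-7:v+8,u-7:u+8].round()]).astype(int))
    for k in(0,-.942): # mark dir: gauge -x rotated cw
        print(k,(proj(n,G(P,[-.012*np.cos(k),-.012*np.sin(k),.134]))[0]-[u-7,v-7]).round(1))
E
```

```text
t: 32.07
eef_pos: [0.4919, -0.1195, 0.1941]
ee_rot: [0.256, 0.659, -0.257, 0.659]
force: [0.6, 0.4, -0.3]
width: 0.598
top 183 164
[[ 93 109 123 118 113 107 108 106 117 132 142 148 151 148 129  -1 101 115
  135 131 127 130 126 127 141 146 144 140 131 114  98]
 [ 85 100 104  98  94  77  67  72  83 105 127 153 162 167 150  -1  99 108
  117 108  97  95  88 101 124 132 147 168 173 154 124]
 [ 88  84  84  69  56  48  40  38  47  66  97 137 169 185 181  -1  98  94
   86  72  60  55  54  85 112 108 120 157 188 190 168]
 [ 87  74  61  42  38  33  31  28  25  36  56  94 144 182 194  -1  96  81
   60  40  32  32  45  73  92  80  74 113 160 186 179]
 [ 85  63  45  28  26  41  55  53  41  21  36  58 106 152 194  -1  89  70
   45  28  29  32  47  61  60  48  41  64 109 143 158]
 [ 75  55  36  31  51  80  97  94  61  38  29  39  64 122 174  -1  82  56
   32  23  35  56  72  68  52  35  29  34  58  95 128]
 [ 66  47  30  33  63 112 137 125  88  43  36  24  38  88 146  -1  74  47
   27  27  45  78 100  90  62  36  26  23  32  65 107]
 [ 67  39  26  34  63 105 136 122  84  42  36  24  32  57 120  -1 
[... 2277 characters left out ...]
 108 152 128  35  52 137]
 [183  54   2   7  12  19  25  25  24  19  16  13  50 117 124  -1 193  57
    3  10  18  14  28  35  48 109 153 128  36  49 132]
 [198  60   0  12  24  23  23  21  20  16  10   8  41  98 101  -1 208  62
    4  11  12  13  30  37  50 108 153 128  38  39 102]
 [167  45   5   0  15  21  14  15  21  14  15  16  46 116  94  -1 175  50
    3  10  11  17  28  35  48 106 154 131  35  23  72]
 [128  30   4  15  15  18  16  13  24  24  16  14  71 164 115  -1 136  36
    5  11  14  12  27  34  40 105 154 134  37  25  73]
 [110  48  15   2  10  19  17  19  18  16   5  28  94 187 162  -1 111  52
    8   8  10  12  28  33  41 105 153 132  38  44 117]]
0 [3.1 8.8]
-0.942 [2.2 6.8]
```

Image brightness in the top view puts the knob's white line about 190° round from where it started; by the joint I turned it 185°. The click positions (2.36, 2.85 and 3.13 rad) fit three clicks with the thimble stalled at about 2.1–2.2 rad, and the knob was released at zero torque. The robot is clear, so I'm handing in.

```bash
python3 -c "
from h import *
st();print(r.sign_off())"
```

```text
t32.67 gauge xy mm [ -98.73 -175.5 ] z0.1938 jaw -0.735 tilt [0. 0.] F [ 0.42 -0.34 -0.25] M [ 0.011 -0.006 -0.005] w0.604 q7 -0.55
the job is handed in; nothing more can be done
None
```

I pushed the chamber home against the end stop, screwed the spindle down with three ratchet clicks, let go and handed the job in at 32.7 s. No verdict is reported, so success is my reading of the checks below.

**Chamber:** I pushed it with shut fingers until it stalled at about 4 N. The picture afterwards showed it straight between the strips, about 29 mm further in, with its far end under the spindle.

**Clicks:** I turned the knob 3.22 rad clockwise in one grip. The torque turned negative at about 2.36, 2.85 and 3.13 rad, which I count as three clicks. I let go at zero torque, on the third detent.

**What disagreed or stayed unchecked:**
- **Finger height:** the real fingertips sit about 24 mm above the reported tool point. My first three pushes passed over the glass without moving it, until I found the table by touch.
- **First descent:** one early move went about 58 mm lower than planned. Nothing was touched.
- **Release:** about 7 N of side load was still on the knob when I let go; my attempt to relax it first hardly changed it.
- **Knob angle:** brightness values from the top view put the white line about 190° round, against 185° by the joint. I did not see the thimble's own line, so the 54° offset rests on the torque readings.
- **Spindle force:** I did not measure the spindle's force on the glass. I infer it from the thimble having stalled.
- **Bystanders:** I never moved near the bottle or dish, but took no final picture of them.

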